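# Log the block heater, then hold its sprung lid half open

### The arm

A 6-joint arm with a two-finger parallel gripper is mounted at the origin on a cart in front of the work surface, level with it; the furniture and walls round the work are solid. World frame = base frame: x ahead of the robot, y to its left, z up, the work surface at z = 0. Lengths are in m, angles in rad, forces in N, time in s.
With the tool pointing down it reaches from about 0.325 to 0.925 m from the base axis. Payload 3.1 kg.
Tool frame: the origin (TCP) lies where the fingers leave the gripper's body, on its centre line; the fingertips stand 73 mm ahead of it and the grasp point (between the pads) lies 54 mm ahead of it; z points along the fingers, y is the line along which they close (so a half turn about z gives the same grasp; the last joint's range is limited). The gripper opens to 85 mm and grips with 20 to 120 N. Pads are 22 mm wide; open, the fingers measure 114 mm over their backs; the gripper's body (76 mm by 85 mm) begins 54 mm behind the grasp point. The pads swing forward as they close: fully open they stand 13 mm farther back than shut.
Start: joints at [1.181, 0.217, 1.613, -0, 1.311, -0.112], TCP at [0.171, 0.601, 0.304] pointing down, gripper open.
Joint ranges: [-2.75, 2.75], [-0.78, 2.1], [0.31, 2.55], [-1.13, 4.27], [0.13, 2.63], [-2.58, 2.58]. Speed limits (rad/s): [2.79, 2.79, 3.14, 3.14, 3.14, 3.14].

### API

Orientations are given as a unit quaternion [x, y, z, w].
In Python, from rig import arm gives the robot as it stands. The module is installed in compiled form; this text tells all that it offers.
- The arm moves only by the tool move_arm, never from a script. Its argument "commands" is a list of rows, each a list of 7 numbers: the shift along the world's x, y, z in units of 40 mm (1.0 is 40 mm), then the turn, a rotation vector about the world's x, y, z in degrees, then the closure, from 0 (fully open) to 1 (shut). In form: [[tx, ty, tz, wx, wy, wz, jaw], ...]. A call has 1 to 5 rows; each row shifts and turns the commanded pose from where the row before left it; what a row does not reach is not made up. A row lasts 1/10 s, in which the tool goes at most 50 mm and 8.59 degrees, less where a joint would pass 70% of its speed; a pose out of reach is approached as far as the arm can. A call is refused whole if a number of a shift passes 1 or a number of a turn 8.59, either way. A call with a gripper value outside its range is refused whole. The fingers move at their own pace and stop on an object; "grip_force" is the grip in N (left out, the last holds). Time passes only in rows, so rows that do not move let the fingers close. It gives the time, the measured TCP pose, the force, the opening and the grip force at its end, in the units of the state.
- arm.read_state(): the state, without advancing time (a new reading comes with each control period).
- arm.grab_frame(name): name is "side" or "top"; returns a dict with "pixels" (420x560x3 uint8, blue, green, red), "intrinsics" (3x3 intrinsics, pixels), "xyz" and "rotation" of the camera in the world. Camera axes: x right, y down, z forward; pixel columns grow to the right and rows downward; lengths in m; the calibration is good to about 2 mm. A picture is of the moment at which its call begins. There is no depth.
- arm.hand_in(): hands the job in; it is judged then, once.
The state is a dict: "time": time; "joints": joint angles; "dq": joint speeds; "effort": joint torques, N m; "tool_pos": TCP position; "orientation": TCP orientation; "force": force on the tool from outside, world axes, zero at the start; "wrist_torque": the same for the moment, N m; "finger_gap": finger opening in m; "grip_force": force on a finger pad.
Only numpy, scipy, OpenCV 4.12 (cv2) and the standard library are available. Lean on these libraries where they do the work, as an engineer would, in place of code of your own. Each camera call takes 0.05 s, during which the arm holds its last target. There are 200 camera calls.

### The job

Log the block heater before it is opened: pick up the hand-held barcode reader and hold it still for about two seconds with its window squarely facing the barcode label on the heater's side, about 7 cm away, then lay it back down flat on the bench and let go of it. Then raise the heater's lid, which springs shut by itself, to 45 degrees and keep holding it there with the fingers: the program finishes while still holding the lid. Leave the bottle, the beaker and the carton where they stand.

Things in the scene. Friction and masses are not known exactly. Their poses are not given: they have to be found in the camera images.
- heater: block heater for tubes, fixed to the bench: white box 130 (x) x 120 (y) x 72 mm high with a blue hinged lid 12 mm thick on top, about 85 mm high in all when shut. Origin under its centre on the bench; its x points from its front (green display) to its back, where the hinge is; its y points to its left side, which carries the barcode label; z up. Its turn about z differs from run to run by up to 0.25 rad
- heater_label (a point): centre of the white barcode label (50 mm long, 30 mm high) on the heater's upright left (+y) side, 40 mm above the bench; it looks along the heater's +y. Axes parallel to the heater's
- lid_hinge (a point): middle of the lid's hinge line, 73 mm above the bench, 60 mm behind the heater's centre; the hinge line runs along the heater's y. Axes parallel to the heater's. A grey disc of 38 mm radius round the hinge on the heater's right side bears an orange line at 45 degrees: the lid stands right when it is parallel to that line
- lid (a joint): opening angle of the lid in rad: 0 shut (flat), growing as its front edge rises, at most 1.75; 45 degrees is 0.785. Gravity and a weak spring shut it from any angle used here; about 2 N upward at the bar opens it
- lid_bar (a point): middle of the steel bar handle on the lid: a round bar of 10 mm diameter along the heater's y, 84 mm between the centres of its two posts, near the lid's front edge. With the lid shut it lies 110 mm in front of the hinge line, 50 mm above the hinge line and 38 mm above the lid's top face (123 mm above the bench). It turns with the lid about the hinge; its round section lets the lid turn between the fingers. Axes turn with the lid (equal to the heater's when shut)
- scanner: hand-held barcode reader, loose, about 0.15 kg, lying flat on the bench: 115 mm long (x), grey handle 34 mm wide and 35 mm high, yellow head 42 mm wide over the last 34 mm at the +x end. Origin under its middle on its flat underside; x points out of the dark red window in the head, z up
- scanner_window (a point): centre of the reader's window, 57.5 mm ahead of the reader's origin and 18 mm above its underside; the beam leaves along +x. Axes parallel to the reader's
- reagent_bottle: bystander: white reagent bottle with blue-grey cap, 56 mm diameter, 102 mm high, origin under its centre
- beaker: bystander: small glass beaker, 53 x 56 mm, 68 mm high, origin under its centre
- carton: bystander: small flat carton, 90 (x) x 60 (y) x 26 mm high, origin under its centre
Mind the look-alikes: they are no part of the job. What is shaped like the scanner but purple is not meant.

How it is judged:
By the outcome, as a careful person would: the job done as asked, in the order asked, and still so for the second after the job is handed in, while the arm keeps its last pose, push and grip.
It also fails if it takes over 53 s, if anything falls off the work surface, if the arm or the gripper's body presses on something with over 40 N, if the wrist force passes 120 N, or if a joint passes its speed limit or range.

## Working session

There is one attempt and no reset: what is moved stays moved. The work goes in short steps, Python scripts to look and compute and a tool call to move; the robot and the scene stay as the last step left them, time stands still between calls to the robot, and variables do not carry over. Pictures are saved under pics/ and viewed, at most 10 in all, crops included, and the job is handed in when it is done.

Besides the shell and the picture viewer there is one more tool, called after ">>>" as a command line: name --pt "numbers of a row" for each row, then --argument value for the rest. move_arm: Moves the arm, as the interface text tells. Its arguments: {"type":"object","properties":{"commands":{"type":"array","items":{"type":"array","items":{"type":"number"}}},"grip_force":{"type":"number"}},"required":["commands"]}

```bash
mkdir -p pics; cat > h.py <<'E'
import numpy as np, cv2
from rig import arm
def grab(n,fn=None):
    f=arm.grab_frame(n)
    if fn: cv2.imwrite('pics/'+fn,f['pixels'])
    np.savez(''+n+'.npz',**{k:np.array(v) for k,v in f.items()})
    return f
def load(n): return dict(np.load(''+n+'.npz'))
def ray(f,u,v):
    d=np.array(f['rotation'])@np.linalg.inv(f['intrinsics'])@np.array([u,v,1.]); return np.array(f['xyz']),d/np.linalg.norm(d)
def onz(f,u,v,z):
    o,d=ray(f,u,v); return o+d*(z-o[2])/d[2]
def tri(f,p,g,q):
    o,d=ray(f,*p); a,b=ray(g,*q)
    s=np.linalg.lstsq(np.c_[d,-b],a-o,rcond=None)[0]
    x,y=o+d*s[0],a+b*s[1]; return (x+y)/2,np.linalg.norm(x-y)
def proj(f,P):
    c=np.array(f['intrinsics'])@np.array(f['rotation']).T@(np.array(P)-f['xyz']); return c[:2]/c[2]
E
python3 - <<'E'
from h import *
np.set_printoptions(precision=4,suppress=True)
s=grab('side','side0.png');t=grab('top','top0.png')
for f in(s,t): print(f['xyz'],f['rotation'],f['intrinsics'])
st=arm.read_state(); print(st)
E
```

```text
[0.5657 0.7677 0.6449] [-0.0172  0.9109 -0.4122 -0.0048] [[395.4431   0.     279.1688]
 [  0.     395.4431 219.4401]
 [  0.       0.       1.    ]]
[0.3982 0.1229 1.2803] [-0.6987  0.7121 -0.0465  0.0513] [[440.779    0.     276.5174]
 [  0.     440.779  209.5584]
 [  0.       0.       1.    ]]
{'time': 0.1, 'joints': array([ 1.1808,  0.2177,  1.6148, -0.    ,  1.3113, -0.1122]), 'dq': array([-0.0014, -0.0014, -0.0041,  0.0003,  0.003 , -0.001 ]), 'effort': array([ -0.0013, -39.8085, -30.4967,  -0.0004,   0.0044,  -0.    ]), 'tool_pos': array([0.1712, 0.6005, 0.3027]), 'orientation': array([ 0.1385,  0.9904, -0.0011, -0.0003]), 'force': array([-0.1781, -1.3879, -0.2326]), 'wrist_torque': array([-0.0122, -0.0116,  0.0168]), 'grip_force': 0.0, 'finger_gap': 0.08561800341368066}
```

View pics/side0.png

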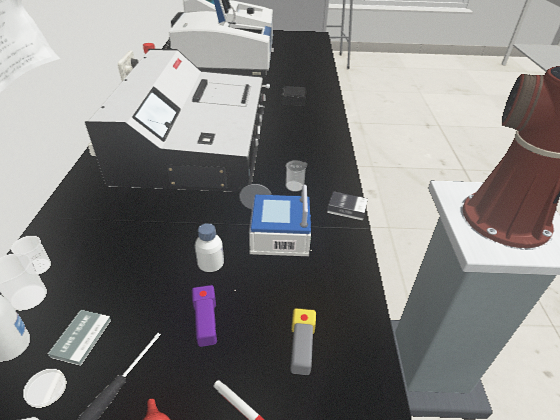

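View pics/top0.png

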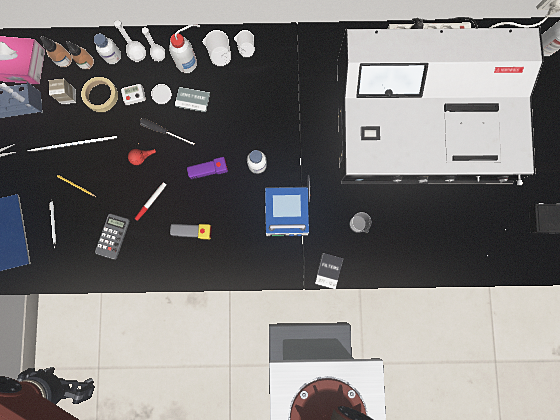

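The side view shows the heater at about (281,225) with its label at (284,244), the yellow/grey scanner at (303,340), the purple decoy at (204,315), the bottle at (208,248), the beaker at (296,175) and the carton at (348,205). In the top view the heater is at (287,212), the scanner at (190,231), the decoy at (207,168) and the bottle at (257,162).

```bash
cat > m.py <<'E'
from h import *
np.set_printoptions(precision=4,suppress=True)
def blob(m,roi):
    u0,v0,u1,v1=roi; k=np.zeros_like(m); k[v0:v1,u0:u1]=m[v0:v1,u0:u1]
    n,l,s,c=cv2.connectedComponentsWithStats(k)
    if n<2: return None
    i=1+np.argmax(s[1:,4]); return c[i],(l==i).astype(np.uint8)
def mask(f,lo,hi): return cv2.inRange(cv2.cvtColor(f['pixels'],cv2.COLOR_BGR2HSV),lo,hi)
YEL=((22,120,100),(35,255,255));RED=((0,150,120),(10,255,255));GREY=((0,0,60),(179,50,190));BLUE=((100,120,50),(118,255,255))
E
python3 - <<'E'
from m import *
s,t=load('side'),load('top')
rs,rt=(280,295,330,385),(160,215,220,250)
for nm,c in(('yel',YEL),('red',RED),('grey',GREY)):
    a,b=blob(mask(s,*c),rs),blob(mask(t,*c),rt)
    if a is None or b is None: print(nm,a is None,b is None); continue
    print(nm,a[0],b[0],a[1].sum(),b[1].sum(),tri(s,a[0],t,b[0]))
m=mask(t,*YEL)|mask(t,*RED)|mask(t,*GREY)
c,k=blob(m,rt); cn=cv2.findContours(k,0,2)[0][0]; box=cv2.boxPoints(cv2.minAreaRect(cn))
print('scanner box z35',np.array([onz(t,*p,.033)for p in box]),onz(t,*c,.033))
c,k=blob(mask(t,*BLUE),(255,175,320,245)); cn=cv2.findContours(k,0,2)[0][0]; box=cv2.boxPoints(cv2.minAreaRect(cn))
print('lid box',box,np.array([onz(t,*p,.085)for p in box]))
big=cv2.resize(s['pixels'][170:270,230:330],None,fx=6,fy=6,interpolation=cv2.INTER_CUBIC)
big2=cv2.resize(t['pixels'][165:255,250:325],(0,0),fx=2.66,fy=2.66)
o=np.zeros((600,800,3),np.uint8);o[:,:600]=big;o[:big2.shape[0],600:600+big2.shape[1]]=big2
cv2.imwrite('pics/z1.png',o)
E
```

```text
Traceback (most recent call last):
  File "h.py", line 14, in tri
    o,d=ray(f,*p); a,b=ray(g,*q)
        ~~~^^^^^^
  File "h.py", line 10, in ray
    d=np.array(f['rotation'])@np.linalg.inv(f['intrinsics'])@np.array([u,v,1.]); return np.array(f['xyz']),d/np.linalg.norm(d)
      ~~~~~~~~~~~~~~~~~~~~~~~^~~~~~~~~~~~~~~~~~~~~~~~~~~~~~~
ValueError: matmul: Input operand 1 has a mismatch in its core dimension 0, with gufunc signature (n?,k),(k,m?)->(n?,m?) (size 3 is different from 4)
```

Camera rotation is a quaternion; fixing that in the helper.

```bash
sed -i "s/np.array(f\['rotation'\])/Rm(f)/g; 2a from scipy.spatial.transform import Rotation as R\ndef Rm(f): return R.from_quat(f['rotation']).as_matrix()" h.py
cat > a.py <<'E'
from m import *
s,t=load('side'),load('top')
rs,rt=(280,295,330,385),(160,215,220,250)
for nm,c in(('yel',YEL),('red',RED),('grey',GREY)):
    a,b=blob(mask(s,*c),rs),blob(mask(t,*c),rt)
    if a is None or b is None: print(nm,a is None,b is None); continue
    print(nm,a[0],b[0],a[1].sum(),b[1].sum(),tri(s,a[0],t,b[0]))
m=mask(t,*YEL)|mask(t,*RED)|mask(t,*GREY)
c,k=blob(m,rt); cn=cv2.findContours(k,0,2)[0][0]; box=cv2.boxPoints(cv2.minAreaRect(cn))
print('scanner box z35',np.array([onz(t,*p,.033)for p in box]),onz(t,*c,.033))
c,k=blob(mask(t,*BLUE),(255,175,320,245)); cn=cv2.findContours(k,0,2)[0][0]; box=cv2.boxPoints(cv2.minAreaRect(cn))
print('lid box',box,np.array([onz(t,*p,.085)for p in box]))
big=cv2.resize(s['pixels'][170:270,230:330],None,fx=6,fy=6,interpolation=cv2.INTER_CUBIC)
big2=cv2.resize(t['pixels'][165:255,250:325],(0,0),fx=2.66,fy=2.66)
o=np.zeros((600,800,3),np.uint8);o[:,:600]=big;o[:big2.shape[0],600:600+big2.shape[1]]=big2
cv2.imwrite('pics/z1.png',o)
E
python3 a.py
```

```text
yel [303.8815 317.3222] [204.0946 231.2905] 329 148 (array([0.5159, 0.3373, 0.0279]), np.float64(0.0035047663091941315))
red [303.8788 317.1818] [210. 226.] 33 1 (array([0.5235, 0.3246, 0.0132]), np.float64(0.014410885855953811))
grey [301.7937 349.23  ] [183.6316 230.0819] 1013 342 (array([0.5207, 0.3977, 0.0198]), np.float64(0.0024359717798724478))
scanner box z35 [[0.5364 0.4341 0.033 ]
 [0.5342 0.32   0.033 ]
 [0.4915 0.3199 0.033 ]
 [0.4936 0.4335 0.033 ]] [0.5169 0.3772 0.033 ]
lid box [[264.5759 188.0356]
 [307.2492 186.9688]
 [308.3711 231.8407]
 [265.6977 232.9076]] [[0.6253 0.1614 0.085 ]
 [0.6259 0.0437 0.085 ]
 [0.5019 0.0442 0.085 ]
 [0.5012 0.1602 0.085 ]]
```

View pics/z1.png

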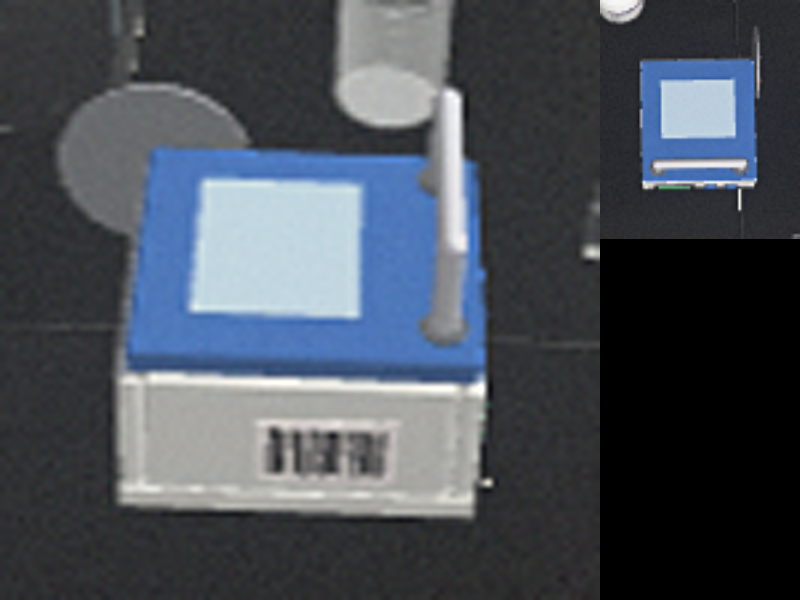

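Zoomed view: lid top-face corners in the side crop at about (132,352), (487,367), (478,163), (152,150); label centre (327,449), i.e. side pixel (284.5,244.8); bar from (455,245) to (452,92). In the top crop the bar is at (699,164), i.e. top pixel (287,226.7).

```bash
cat > b.py <<'E'
from m import *
s,t=load('side'),load('top')
Z=lambda u,v:(230+u/6-.4,170+v/6-.4); T=lambda u,v:(250+(u-600)/2.66-.3,165+v/2.66-.3)
print('lid side');print(np.array([onz(s,*Z(*p),.085) for p in((132,352),(487,367),(478,163),(152,150))]))
print('lid pred top',[proj(t,onz(s,*Z(*p),.085)) for p in((132,352),(487,367),(478,163),(152,150))])
# bottom edge near on bench
print('base',onz(s,*Z(118,505),0),onz(s,*Z(474,517),0))
# blue lid: long edges by fit in top
c,k=blob(mask(t,*BLUE),(255,175,320,245)); cn=cv2.findContours(k,0,1)[0][0][:,0]
u=cn[:,0];v=cn[:,1]
for nm,sel in(('left',(u<270)&(v>192)&(v<228)),('right',(u>302)&(v>192)&(v<228)),('back',(v<192)&(u>270)&(u<303)),('front',(v>227)&(u>270)&(u<303))):
    q=cn[sel].astype(np.float32); 
    if len(q)<5: continue
    a=cv2.fitLine(q,cv2.DIST_HUBER,0,.01,.01).ravel(); P=onz(t,a[2],a[3],.085);Q=onz(t,a[2]+10*a[0],a[3]+10*a[1],.085); d=Q-P
    print(nm,P,'dir deg',np.degrees(np.arctan2(d[1],d[0])))
# bar
for p,q in(((455,245),T(0,0)),):pass
print('bar mid tri', tri(s,Z(452,170),t,T(699,164)),'ends',tri(s,Z(455,245),t,T(652,165)),tri(s,Z(451,92),t,T(747,164)))
print('bar top z.128', onz(t,*T(652,164.5),.128),onz(t,*T(747,163.5),.128))
# label on plane y=yl
o,d=ray(s,*Z(327,449))
for yl in(.158,.161,.164): print('label',o+d*(yl-o[1])/d[1])
for p in((258,422),(390,420),(398,478),(262,478)):
    o,d=ray(s,*Z(*p)); print(o+d*(.161-o[1])/d[1])
E
python3 b.py
python3 - <<'E'
from m import *
s,t=load('side'),load('top')
# scanner: edges
m=mask(t,*YEL)|mask(t,*RED)|mask(t,*GREY); c,k=blob(m,(160,215,220,250)); ys,xs=np.nonzero(k)
P=np.array([onz(t,x,y,.033) for x,y in zip(xs,ys)])[:,:2]
hy=P[P[:,1]>.365]; a=cv2.fitLine(hy.astype(np.float32),2,0,.001,.001).ravel(); print('handle axis top',a,np.degrees(np.arctan2(-abs(a[1]),-a[0]*np.sign(a[1]))))
m=mask(s,*YEL)|mask(s,*RED)|mask(s,*GREY); c,k=blob(m,(280,295,330,385)); 
for v in range(308,376,6):
    r=np.nonzero(k[v])[0]; print(v,r.min(),r.max(),onz(s,r.min(),v,.034)[:2],onz(s,r.max(),v,.034)[:2])
for n,l,c in(('bottle',t,(257.5,157)),('carton',t,(330,271))): print(n,onz(l,*c,.05))
E
```

```text
lid side
[[0.627  0.1616 0.085 ]
 [0.5035 0.1628 0.085 ]
 [0.5032 0.0479 0.085 ]
 [0.6284 0.0469 0.085 ]]
lid pred top [array([264.5023, 187.4407]), array([264.7212, 232.0898]), array([306.9753, 231.3888]), array([306.0586, 186.0992])]
base [0.6348 0.154  0.    ] [0.5016 0.1536 0.    ]
left [0.5674 0.1583 0.085 ] dir deg 179.12829134155228
right [0.5788 0.0457 0.085 ] dir deg 178.39365647679597
back [0.6242 0.1007 0.085 ] dir deg -91.14843626338457
front [0.5027 0.1044 0.085 ] dir deg -91.10108239131068
bar mid tri (array([0.5156, 0.1026, 0.1236]), np.float64(0.0028237168753676833)) ends (array([0.5154, 0.149 , 0.1277]), np.float64(0.003582375740868104)) (array([0.5148, 0.055 , 0.123 ]), np.float64(0.0029823672733699643))
bar top z.128 [0.5141 0.1493 0.128 ] [0.5133 0.0555 0.128 ]
label [0.5577 0.158  0.0374]
label [0.5577 0.161  0.0403]
label [0.5578 0.164  0.0433]
[0.5828 0.161  0.0527]
[0.5358 0.161  0.056 ]
[0.5315 0.161  0.0268]
[0.581  0.161  0.0243]
handle axis top [0.097  0.9953 0.5185 0.3993] -95.564354
308 295 297 [0.5343 0.3213] [0.5305 0.3212]
314 293 315 [0.538  0.3348] [0.4974 0.3331]
320 293 315 [0.538  0.3478] [0.4979 0.3461]
326 292 315 [0.5398 0.3605] [0.4985 0.3588]
332 293 314 [0.538  0.3728] [0.5007 0.3712]
338 293 312 [0.5379 0.3848] [0.5047 0.3834]
344 292 312 [0.5397 0.3965] [0.5051 0.3951]
350 292 312 [0.5396 0.4079] [0.5055 0.4065]
356 292 311 [0.5396 0.4191] [0.5076 0.4178]
362 291 311 [0.5412 0.43  ] [0.508  0.4286]
368 290 310 [0.5428 0.4406] [0.51   0.4393]
374 299 309 [0.5281 0.4504] [0.5119 0.4497]
bottle [0.7228 0.1815 0.05  ]
carton [ 0.3954 -0.0148  0.05  ]
```

Measurements agree: heater yaw about -1°, centre (0.566, 0.103), and the bar at (0.5155, 0.1025, 0.1236), which matches the 123 mm given. The label is at (0.557, 0.161, 0.040). The scanner origin is (0.518, 0.377) with yaw about -95.3°. Next I move to above the scanner.

>>> move_arm --pt "0.87 -0.55 -0.36 0 0 -7.94 0" --pt "0.87 -0.55 -0.36 0 0 -7.94 0" --pt "0.87 -0.55 -0.36 0 0 -7.94 0" --pt "0.87 -0.55 -0.36 0 0 -7.94 0" --pt "0.87 -0.55 -0.36 0 0 -7.94 0" --grip_force 40

```text
time: 0.6
tool_pos: [0.3463, 0.4898, 0.2308]
orientation: [0.469, 0.883, -0.0, -0.0]
force: [1.2, 0.9, 0.2]
finger_gap: 0.0854
grip_force: 0.0
```

>>> move_arm --pt "0.87 -0.55 -0.36 0 0 -7.94 0" --pt "0.87 -0.55 -0.36 0 0 -7.94 0" --pt "0.87 -0.55 -0.36 0 0 -7.94 0" --pt "0.87 -0.55 -0.36 0 0 -7.94 0" --pt "0.87 -0.55 -0.36 0 0 -7.94 0"

```text
time: 1.1
tool_pos: [0.5203, 0.3798, 0.1587]
orientation: [0.741, 0.671, -0.0, -0.0]
force: [0.3, 0.2, 0.8]
finger_gap: 0.0854
grip_force: 0.0
```

>>> move_arm --pt "0 0 0 0 0 0 0" --pt "0 0 0 0 0 0 0" --pt "0 0 0 0 0 0 0"

```text
time: 1.4
tool_pos: [0.5186, 0.3815, 0.1598]
orientation: [0.739, 0.674, -0.0, -0.0]
force: [0.1, -0.2, -0.7]
finger_gap: 0.0851
grip_force: 0.0
```

>>> move_arm --pt "0 0 -0.7 0 0 0 0" --pt "0 0 -0.7 0 0 0 0" --pt "0 0 -0.4 0 0 0 0" --pt "0 0 -0.24 0 0 0 0" --pt "0 0 0 0 0 0 0"

```text
time: 1.9
tool_pos: [0.518, 0.3812, 0.077]
orientation: [0.739, 0.674, -0.001, -0.0]
force: [0.8, -0.1, -0.1]
finger_gap: 0.0858
grip_force: 0.0
```

>>> move_arm --pt "0 0 0 0 0 0 1" --pt "0 0 0 0 0 0 1" --pt "0 0 0 0 0 0 1" --pt "0 0 0 0 0 0 1" --pt "0 0 0 0 0 0 1" --grip_force 40

```text
time: 2.4
tool_pos: [0.5204, 0.3815, 0.0797]
orientation: [0.739, 0.674, 0.001, 0.0]
force: [0.3, 0.3, 2.9]
finger_gap: 0.0332
grip_force: 42.6
```

>>> move_arm --pt "0 0 0 0 0 0 1" --pt "0 0 0 0 0 0 1" --pt "0 0 0 0 0 0 1"

```text
time: 2.7
tool_pos: [0.5204, 0.3816, 0.0797]
orientation: [0.739, 0.674, 0.001, 0.0]
force: [0.5, -0.4, 5.9]
finger_gap: 0.0332
grip_force: 42.8
```

>>> move_arm --pt "0 0 0.4 0 0 0 1" --pt "0 0 0.4 0 0 0 1" --pt "0.2 -0.4 0 0 0 1.5 1" --pt "0.3 -0.6 0 0 0 1.5 1" --pt "0.3 -0.6 0 0 0 1.5 1"

```text
time: 3.2
tool_pos: [0.5515, 0.3168, 0.1115]
orientation: [0.711, 0.703, 0.0, 0.0]
force: [-0.2, -0.1, -2.0]
finger_gap: 0.0334
grip_force: 42.0
```

>>> move_arm --pt "0.15 -0.4 -0.2 0 0 0 1" --pt "0 -0.2 0 0 0 0 1" --pt "0 0 0 0 0 0 1" --pt "0 0 0 0 0 0 1"

```text
time: 3.6
tool_pos: [0.5568, 0.2935, 0.1021]
orientation: [0.712, 0.702, -0.0, -0.0]
force: [-0.3, 0.0, -1.6]
finger_gap: 0.0336
grip_force: 42.0
```

```bash
python3 - <<'E'
from m import *
s=grab('side','side1.png');t=grab('top','top1.png')
o=np.hstack([cv2.resize(s['pixels'][180:330,200:350],(400,400),interpolation=2),cv2.resize(t['pixels'][170:260,200:290],(400,400),interpolation=2)])
cv2.imwrite('pics/z2.png',o); st=arm.read_state(); print(st['tool_pos'],st['orientation'],st['force'])
E
```

```text
[0.557  0.294  0.1024] [ 0.7118  0.7023  0.0001 -0.0002] [ 0.0792  0.1342 -1.7252]
```

View pics/z2.png

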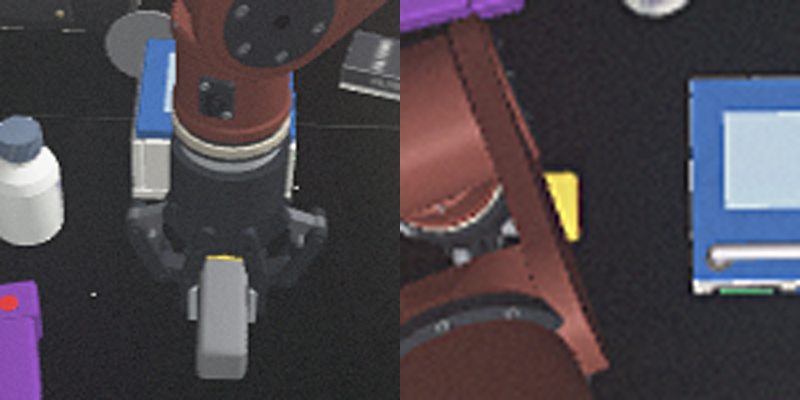

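The reader is held level-looking: in the side crop the handle's rear end is at (222,375) and the head top peeks out at (223,258). The top crop shows the window edge at (578,207), squarely facing the heater's left edge at (692,185).

```bash
python3 - <<'E'
from m import *
s,t=load('side'),load('top')
c,k=blob(mask(t,*YEL),(215,200,250,235)); cn=cv2.findContours(k,0,1)[0][0][:,0]
front=[]
for v in range(cn[:,1].min(),cn[:,1].max()+1):
    front.append((cn[cn[:,1]==v,0].max(),v))
print(front); print([onz(t,u+.5,v,.057)[:2].round(4).tolist() for u,v in front[2:-1]])
# predicted scanner corners: axis yaw, tcp
th=np.radians(-90.8); ax=np.array([np.cos(th),np.sin(th),0]); la=np.array([-ax[1],ax[0],0])
org=np.array([.557,.294,0])+.0040*ax; 
W=lambda x,y,z:org+x*ax+y*la+np.array([0,0,z])
Q=lambda p:((p-[200,180])*400/150).round(1)
for n,a in(('rearbot',(-.0575,.017,.022)),('rearbot2',(-.0575,-.017,.022)),('reartop',(-.0575,.017,.057)),('reartop2',(-.0575,-.017,.057)),('headtop',(.0235,.0,.057))): print(n,Q(proj(s,W(*a))))
hsv=cv2.cvtColor(s['pixels'],cv2.COLOR_BGR2GRAY); print([ (v,int(hsv[v,283])) for v in range(276,330)])
c,k=blob(mask(s,*YEL),(270,265,300,300)); ys,xs=np.nonzero(k); print('side yellow',xs.min(),xs.max(),ys.min(),ys.max())
E
```

```text
[(np.int32(239), 209), (np.int32(239), 210), (np.int32(239), 211), (np.int32(239), 212), (np.int32(239), 213), (np.int32(239), 214), (np.int32(239), 215), (np.int32(239), 216), (np.int32(239), 217), (np.int32(239), 218), (np.int32(239), 219), (np.int32(239), 220), (np.int32(239), 221), (np.int32(239), 222), (np.int32(239), 223)]
[[0.5666, 0.2335], [0.5638, 0.2336], [0.561, 0.2336], [0.5581, 0.2336], [0.5553, 0.2336], [0.5525, 0.2336], [0.5497, 0.2337], [0.5469, 0.2337], [0.544, 0.2337], [0.5412, 0.2337], [0.5384, 0.2337], [0.5356, 0.2338]]
rearbot [193.9 380.8]
rearbot2 [243.2 383.2]
reartop [194.6 350.5]
reartop2 [245.5 353. ]
headtop [223.9 258.5]
[(276, 217), (277, 153), (278, 148), (279, 152), (280, 151), (281, 147), (282, 153), (283, 147), (284, 152), (285, 150), (286, 153), (287, 151), (288, 148), (289, 149), (290, 151), (291, 151), (292, 152), (293, 150), (294, 151), (295, 148), (296, 149), (297, 151), (298, 150), (299, 152), (300, 150), (301, 152), (302, 155), (303, 150), (304, 149), (305, 149), (306, 153), (307, 150), (308, 153), (309, 151), (310, 147), (311, 146), (312, 134), (313, 115), (314, 107), (315, 105), (316, 102), (317, 104), (318, 101), (319, 101), (320, 103), (321, 105), (322, 43), (323, 37), (324, 39), (325, 37), (326, 35), (327, 43), (328, 31), (329, 42)]
side yellow 277 287 276 276
```

Level and square. The window is about 71 mm from the label and about 3 mm off in x, so I nudge it over and hold for a bit over 2 s.

>>> move_arm --pt "0.08 -0.02 0 0 0 0 1" --pt "0 0 0 0 0 0 1" --pt "0 0 0 0 0 0 1" --pt "0 0 0 0 0 0 1" --pt "0 0 0 0 0 0 1"

```text
time: 4.2
tool_pos: [0.5605, 0.2923, 0.1023]
orientation: [0.712, 0.702, -0.0, -0.0]
force: [-1.1, -0.2, -1.3]
finger_gap: 0.0333
grip_force: 42.0
```

>>> move_arm --pt "0 0 0 0 0 0 1" --pt "0 0 0 0 0 0 1" --pt "0 0 0 0 0 0 1" --pt "0 0 0 0 0 0 1" --pt "0 0 0 0 0 0 1"

```text
time: 4.7
tool_pos: [0.5606, 0.2922, 0.1023]
orientation: [0.712, 0.702, 0.0, -0.0]
force: [-0.7, 0.0, -1.8]
finger_gap: 0.0335
grip_force: 42.0
```

>>> move_arm --pt "0 0 0 0 0 0 1" --pt "0 0 0 0 0 0 1" --pt "0 0 0 0 0 0 1" --pt "0 0 0 0 0 0 1" --pt "0 0 0 0 0 0 1"

```text
time: 5.2
tool_pos: [0.5606, 0.2922, 0.1023]
orientation: [0.712, 0.702, -0.0, -0.0]
force: [-0.3, -0.2, -1.6]
finger_gap: 0.0335
grip_force: 42.0
```

>>> move_arm --pt "0 0 0 0 0 0 1" --pt "0 0 0 0 0 0 1" --pt "0 0 0 0 0 0 1" --pt "0 0 0 0 0 0 1" --pt "0 0 0 0 0 0 1"

```text
time: 5.7
tool_pos: [0.5606, 0.2922, 0.1023]
orientation: [0.712, 0.702, -0.0, -0.0]
force: [0.6, 0.1, -1.6]
finger_gap: 0.0335
grip_force: 42.0
```

>>> move_arm --pt "0 0 0 0 0 0 1" --pt "0 0 0 0 0 0 1" --pt "0 0 0 0 0 0 1" --pt "0 0 0 0 0 0 1" --pt "0 0 0 0 0 0 1"

```text
time: 6.2
tool_pos: [0.5606, 0.2923, 0.1023]
orientation: [0.712, 0.702, -0.0, 0.0]
force: [-0.0, -0.1, -0.9]
finger_gap: 0.0332
grip_force: 42.0
```

>>> move_arm --pt "0 0.4 0 0 0 0 1" --pt "-0.3 0.8 0 0 0 0 1" --pt "-0.4 0.8 0 0 0 0 1" --pt "-0.3 0.2 0 0 0 0 1" --pt "0 0 0 0 0 0 1"

```text
time: 6.7
tool_pos: [0.5185, 0.3823, 0.1019]
orientation: [0.711, 0.703, -0.001, -0.0]
force: [-0.3, -0.9, -1.7]
finger_gap: 0.0333
grip_force: 42.0
```

>>> move_arm --pt "0 0 -0.2 0 0 0 1" --pt "0 0 -0.2 0 0 0 1" --pt "0 0 -0.1 0 0 0 1" --pt "0 0 -0.04 0 0 0 1" --pt "0 0 0 0 0 0 1"

```text
time: 7.2
tool_pos: [0.5209, 0.3796, 0.0803]
orientation: [0.713, 0.702, -0.0, -0.0]
force: [-0.6, 0.1, -1.8]
finger_gap: 0.0333
grip_force: 42.0
```

Not yet touching (the force is still the weight), so I lower a bit more.

>>> move_arm --pt "0 0 -0.02 0 0 0 1" --pt "0 0 -0.02 0 0 0 1" --pt "0 0 0 0 0 0 1"

```text
time: 7.5
tool_pos: [0.521, 0.3802, 0.0797]
orientation: [0.712, 0.702, 0.0, 0.0]
force: [-0.4, -1.2, 1.0]
finger_gap: 0.0331
grip_force: 42.2
```

>>> move_arm --pt "0 0 0 0 0 0 0" --pt "0 0 0 0 0 0 0" --pt "0 0 0 0 0 0 0" --pt "0 0 0 0 0 0 0" --pt "0 0 0 0 0 0 0"

```text
time: 8.0
tool_pos: [0.5205, 0.3803, 0.0791]
orientation: [0.712, 0.702, 0.0, -0.0]
force: [-0.1, 0.0, 0.3]
finger_gap: 0.0852
grip_force: 0.0
```

>>> move_arm --pt "0 0 0.3 0 0 0 0" --pt "0 0 0.9 0 0 0 0" --pt "0 0 1 0 0 0 0" --pt "0 0 1 0 0 0 0" --pt "0 0 1 0 0 0 0"

```text
time: 8.5
tool_pos: [0.5205, 0.3802, 0.2497]
orientation: [0.712, 0.702, 0.0, 0.0]
force: [0.7, 0.6, 0.2]
finger_gap: 0.0857
grip_force: 0.0
```

>>> move_arm --pt "0 -0.8 0.3 0 0 0 0" --pt "0 -0.9 0 0 0 0 0" --pt "0 -0.9 0 0 0 0 0" --pt "0 -0.9 0 0 0 0 0" --pt "-0.1 -0.9 0 0 0 0 0"

```text
time: 9.0
tool_pos: [0.5168, 0.2029, 0.2604]
orientation: [0.712, 0.702, 0.001, 0.001]
force: [0.2, 0.8, 0.3]
finger_gap: 0.0853
grip_force: 0.0
```

>>> move_arm --pt "0 -0.9 0 0 0 0 0" --pt "0 -0.9 0 0 0 0 0" --pt "0 -0.74 0 0 0 0 0" --pt "0 0 0 0 0 0 0" --pt "0 0 0 0 0 0 0"

```text
time: 9.5
tool_pos: [0.5167, 0.1023, 0.26]
orientation: [0.713, 0.701, 0.001, 0.0]
force: [-0.6, -0.8, 0.6]
finger_gap: 0.0853
grip_force: 0.0
```

```bash
python3 - <<'E'
from m import *
s=grab('side','side2.png');t=grab('top','top2.png')
o=np.hstack([cv2.resize(s['pixels'][120:400,180:390],(400,533),interpolation=2),cv2.resize(t['pixels'][150:290,160:330],(400,329),interpolation=2).__class__((533,400,3),np.uint8)*0])
o[:329,400:]=cv2.resize(t['pixels'][150:290,160:330],(400,329),interpolation=2)
cv2.imwrite('pics/z3.png',o); st=arm.read_state(); print(st['tool_pos'],st['orientation'],st['force'])
E
```

```text
[0.5167 0.1034 0.2597] [0.7119 0.7022 0.0005 0.0001] [ 0.644  -0.146  -0.7264]
```

View pics/z3.png

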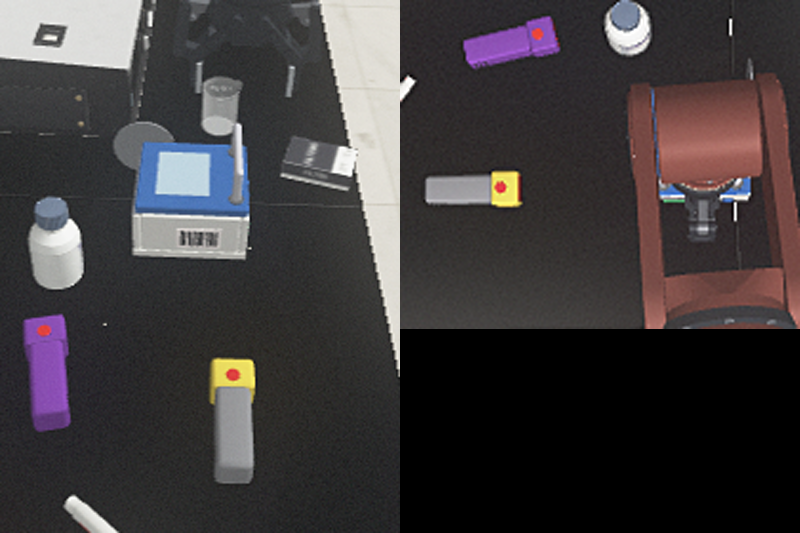

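The scanner lies flat on the bench (side crop (233,430)), released, and the bystanders stand untouched. The open fingers straddle the bar in x, so I go down onto the bar.

>>> move_arm --pt "0 0 -0.7 0 0 0 0" --pt "0 0 -0.7 0 0 0 0" --pt "0 0 -0.5 0 0 0 0" --pt "0 0 -0.17 0 0 0 0" --pt "0 0 0 0 0 0 0"

```text
time: 10.1
tool_pos: [0.5158, 0.1035, 0.1753]
orientation: [0.712, 0.703, -0.001, -0.001]
force: [-0.3, 0.2, -0.3]
finger_gap: 0.0853
grip_force: 0.0
```

>>> move_arm --pt "0 0 0 0 0 0 1" --pt "0 0 0 0 0 0 1" --pt "0 0 0 0 0 0 1" --pt "0 0 0 0 0 0 1" --pt "0 0 0 0 0 0 1" --grip_force 30

```text
time: 10.6
tool_pos: [0.5169, 0.1026, 0.1768]
orientation: [0.712, 0.702, 0.0, 0.0]
force: [0.3, -0.4, -0.3]
finger_gap: 0.0122
grip_force: 0.0
```

>>> move_arm --pt "0 0 0 0 0 0 1" --pt "0 0 0 0 0 0 1" --pt "0 0 0 0 0 0 1" --pt "0 0 0 0 0 0 1" --pt "0 0 0 0 0 0 1"

```text
time: 11.1
tool_pos: [0.5172, 0.1026, 0.1767]
orientation: [0.712, 0.702, 0.001, 0.001]
force: [2.7, -0.1, 0.4]
finger_gap: 0.009
grip_force: 29.2
```

Bar gripped (gap 9 mm). I raise it along the hinge arc in 9° pieces.

>>> move_arm --pt "0.046 -0.001 0.083 0 0 0 1" --pt "0.046 -0.001 0.083 0 0 0 1" --pt "0.046 -0.001 0.083 0 0 0 1" --pt "0.046 -0.001 0.083 0 0 0 1" --pt "0.046 -0.001 0.083 0 0 0 1"

```text
time: 11.6
tool_pos: [0.5256, 0.1026, 0.1926]
orientation: [0.712, 0.702, -0.0, -0.0]
force: [3.8, 1.8, -7.4]
finger_gap: 0.0084
grip_force: 29.1
```

>>> move_arm --pt "0.058 -0.001 0.0745 0 0 0 1" --pt "0.058 -0.001 0.0745 0 0 0 1" --pt "0.058 -0.001 0.0745 0 0 0 1" --pt "0.058 -0.001 0.0745 0 0 0 1" --pt "0.058 -0.001 0.0745 0 0 0 1"

```text
time: 12.1
tool_pos: [0.5365, 0.1025, 0.2077]
orientation: [0.712, 0.702, -0.001, -0.001]
force: [-1.4, 2.1, -2.7]
finger_gap: 0.0085
grip_force: 29.1
```

Forces are small and the motion follows the arc; continuing to 45°.

>>> move_arm --pt "0.07 -0.001 0.065 0 0 0 1" --pt "0.07 -0.001 0.065 0 0 0 1" --pt "0.07 -0.001 0.065 0 0 0 1" --pt "0.07 -0.001 0.065 0 0 0 1" --pt "0.07 -0.001 0.065 0 0 0 1"

```text
time: 12.6
tool_pos: [0.5499, 0.1025, 0.2213]
orientation: [0.712, 0.702, -0.002, -0.002]
force: [-6.6, 3.0, 2.4]
finger_gap: 0.0085
grip_force: 29.2
```

>>> move_arm --pt "0.078 -0.001 0.053 0 0 0 1" --pt "0.078 -0.001 0.053 0 0 0 1" --pt "0.078 -0.001 0.053 0 0 0 1" --pt "0.078 -0.001 0.053 0 0 0 1" --pt "0.078 -0.001 0.053 0 0 0 1"

```text
time: 13.1
tool_pos: [0.5657, 0.1025, 0.2334]
orientation: [0.712, 0.702, -0.001, -0.002]
force: [-8.6, 2.8, 8.8]
finger_gap: 0.0086
grip_force: 29.3
```

>>> move_arm --pt "0.086 -0.001 0.04 0 0 0 1" --pt "0.086 -0.001 0.04 0 0 0 1" --pt "0.086 -0.001 0.04 0 0 0 1" --pt "0.086 -0.001 0.04 0 0 0 1" --pt "0.086 -0.001 0.04 0 0 0 1"

```text
time: 13.6
tool_pos: [0.584, 0.1023, 0.242]
orientation: [0.712, 0.702, -0.0, -0.001]
force: [-5.7, 3.5, 5.2]
finger_gap: 0.0091
grip_force: 30.1
```

>>> move_arm --pt "0 0 0 0 0 0 1" --pt "0 0 0 0 0 0 1" --pt "0 0 0 0 0 0 1" --pt "0 0 0 0 0 0 1"

```text
time: 14.0
tool_pos: [0.5842, 0.1023, 0.2421]
orientation: [0.712, 0.702, 0.0, -0.001]
force: [-5.1, 3.2, 6.7]
finger_gap: 0.0086
grip_force: 30.2
```

```bash
python3 - <<'E'
from m import *
s=grab('side','side3.png');t=grab('top','top3.png')
cv2.imwrite('pics/z4.png',cv2.resize(s['pixels'][140:270,220:340],(553,600),interpolation=2)); st=arm.read_state(); print(st['tool_pos'],st['orientation'],st['force'],st['finger_gap'])
# predicted lid near-edge line for angles, from hinge (relative to the TCP measurement)
H=np.array([.517+.110,.1025,.073]); y=.161
for a in(40,45,50):
    r=np.radians(a); ex=np.array([-np.cos(r),0,np.sin(r)]); nz=np.array([np.sin(r),0,np.cos(r)])
    P=[H+[0,.0585,0]+ex*d+nz*h for d,h in((.0,.012),(.122,.012),(.122,0))]
    print(a,[((proj(s,p)-[220,140])*4.61).round(0).tolist() for p in P])
E
```

```text
[0.5842 0.1023 0.2421] [ 0.7121  0.7021  0.0003 -0.0005] [-5.8743  3.943   6.4855] 0.009051127513240154
40 [[129.0, 410.0], [343.0, 282.0], [360.0, 300.0]]
45 [[127.0, 411.0], [325.0, 268.0], [344.0, 285.0]]
50 [[126.0, 412.0], [305.0, 256.0], [326.0, 271.0]]
```

View pics/z4.png

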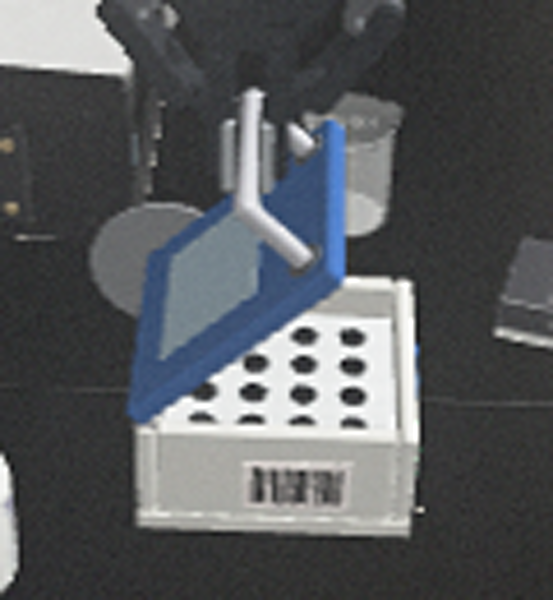

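The lid stands open, held by the bar. Its near front corners at about (328,268) and (345,285) match the 45° prediction (325,268) and (344,285). I check the angle numerically along the lid's near edge.

```bash
python3 - <<'E'
from m import *
s=load('side')
k=mask(s,(105,150,90),(118,255,255)); c,k=blob(k,(240,160,300,235))
# lower silhouette of blue (bottom near edge) per column
pts=[]
for u in range(254,292):
    v=np.nonzero(k[:,u])[0]
    if len(v): pts.append((u,v.max()+.5))
p=np.array(pts,np.float32); a=cv2.fitLine(p,cv2.DIST_HUBER,0,.01,.01).ravel()
print(len(p),a)
for y in(.158,.161,.164):
    q=[]
    for u in(256,290):
        v=a[3]+(u-a[2])*a[1]/a[0]; o,d=ray(s,u,v); q.append(o+d*(y-o[1])/d[1])
    d=q[0]-q[1]; print(y,q,np.degrees(np.arctan2(-d[2],d[0])))
E
```

```text
1 [  1.    0.  291.  173.5]
0.158 [array([0.6159, 0.158 , 0.2211]), array([0.5525, 0.158 , 0.2238])] 2.402492205664178
0.161 [array([0.6157, 0.161 , 0.2232]), array([0.5526, 0.161 , 0.2258])] 2.4024922056642035
0.164 [array([0.6154, 0.164 , 0.2253]), array([0.5527, 0.164 , 0.2279])] 2.402492205664229
```

```bash
python3 - <<'E'
from m import *
s=load('side')
k=mask(s,(100,90,30),(125,255,255)); c,k=blob(k,(240,160,300,235))
p=np.array([(u,np.nonzero(k[:,u])[0].max()+.5) for u in range(253,292) if k[:,u].any()],np.float32)
a=cv2.fitLine(p,cv2.DIST_HUBER,0,.01,.01).ravel(); print(len(p),a)
for y in(.158,.161,.164):
    q=[]
    for u in(256,290):
        v=a[3]+(u-a[2])*a[1]/a[0]; o,d=ray(s,u,v); q.append(o+d*(y-o[1])/d[1])
    d=q[0]-q[1]; print(y,q,np.degrees(np.arctan2(-d[2],d[0])))
E
```

```text
39 [  0.8188  -0.574  272.     216.1154]
0.158 [array([0.618 , 0.158 , 0.0848]), array([0.5496, 0.158 , 0.1521])] 44.50558929085395
0.161 [array([0.6178, 0.161 , 0.0876]), array([0.5497, 0.161 , 0.1545])] 44.50558929085394
0.164 [array([0.6175, 0.164 , 0.0903]), array([0.5497, 0.164 , 0.1569])] 44.505589290853955
```

The image gives 44.5° and the arm's arc 44.7–45.1°, so I hand it in.

```bash
python3 -c "
from rig import arm
print(arm.hand_in()); s=arm.read_state(); print(s['time'],s['tool_pos'],s['finger_gap'])"
```

```text
the job is handed in; nothing more can be done
None
the job is handed in; nothing more can be done
```

The job is handed in, with no verdict shown: the reader was held about 2.4 s with its window about 7 cm from the label and laid back flat, and the gripper is still holding the lid at about 45° (44.5° by camera), 14 s into the 53 s allowed.

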